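# Advance the specimen feed by three turns and lock it

## Task

Slide the lock fork fully back off the crank arm, then wind the hand-cranked specimen feed exactly three full turns clockwise (seen from above), not a turn more or less, stopping with the arm in line with the fork again where it was parked. Then slide the lock fully home over the arm and let go. Leave the jar, dish and timer where they stand.

Things in the scene. Friction and masses are not known exactly. Their poses are not given: they have to be found in the camera images.
- feed_base: Grey specimen feed fixed on the worktop, 130 x 300 mm, deck 55 mm high. Origin: on the worktop below the crank's vertical axis (centre of the footprint); z up. Its -y axis points from the crank axis to the lock. At the +y end, 108 mm from the crank axis, a steel ring (top 70 mm high) holds a cork plug, which the crank raises 1 mm a turn. Nothing counts the turns.
- crank_knob (a point): Centre of the crank's upright round black knob: 20 mm across, from 91 to 141 mm above the worktop (centre 116), 50 mm from the crank axis. It spins freely on its pin, so the hand need not turn. The steel arm below it (79 to 88 mm high) goes on as a 10 mm wide nose, ending 80 mm from the axis. The crank stays where it is left; turning it takes about 1.5 N at the knob; no spring or click.
- crank (a joint): Angle turned by the crank (rad), growing clockwise seen from above and counting on over whole turns (2 pi each); about 0 at the start. At 0 and every whole turn the arm points along the base's -y axis, at the lock; at angle q the knob lies 50 mm from the axis in the direction (-sin q, -cos q) of the base's x and y axes.
- lock_tab (a point): Point to grip on the lock's upright black tab, 86 mm above the worktop: 14 mm wide (base x), 16 mm thick (base y), top 101 mm high. Locked, it stands 114 mm from the crank axis along the base's -y; it moves with the lock. Rails and slide beside it are at most 64 mm high; its fork, 36 mm wide and 89 mm high, begins 22 mm from the tab's centre towards the crank.
- lock (a joint): Travel of the lock slide (m): about 0 = home, its fork (20 mm gap, flared mouth) round the nose of the crank arm, which then cannot turn; 0.024 = fully back at its stop, away from the crank along the base's -y, crank free. It stays where it is left; moving it takes about 2 N. It goes home only when the arm points at it within about 6 degrees.
- jar: Bystander: closed white specimen jar, 56 mm across, 72 mm tall, origin under its centre. Leave alone.
- dish: Bystander: closed flat round dish, 61 mm across, 15 mm tall, origin under its centre. Leave alone.
- timer: Bystander: small white desk timer with sloped face, 55 x 66 x 34 mm, origin under its centre. Leave alone.

How it is judged:
By the outcome, as a careful person would: the job done as asked, in the order asked, and still so for the second after the job is handed in, with the robot touching nothing.
It also fails if it takes over 72 s, if anything falls off the work surface, if the arm or the gripper's body presses on something with over 40 N, if the wrist force passes 120 N, or if a joint passes its speed limit or range.

## Robot

A 7-joint arm with a two-finger parallel gripper is mounted at the origin on a cart in front of the work surface, level with it; the furniture and walls round the work are solid. World frame = base frame: x ahead of the robot, y to its left, z up, the work surface at z = 0. Lengths are in m, angles in rad, forces in N, time in s.
With the tool pointing down it reaches from about 0.4 to 0.925 m from the base axis. Payload 4.1 kg.
Tool frame: the origin (TCP) lies at the very end of the fingers, on their centre line; the grasp point (between the pads) lies 19 mm behind it (bot.tcp_to_grasp is the z of the grasp point in the tool frame, in m); z points along the fingers, y is the direction in which the jaws open and shut (so a half turn about z gives the same grasp; the last joint's range is limited). The gripper opens to 85 mm and grips with 20 to 120 N. Pads are 22 mm wide; open, the fingers measure 114 mm over their backs; the gripper's body (76 mm by 85 mm) begins 54 mm behind the grasp point. The pads swing forward as they close: fully open they stand 13 mm farther back than shut.
Start: joints at [-1.291, 0.398, 0.045, 1.537, -0.019, 1.207, -0.051], TCP at [0.24, 0.604, 0.231] pointing down, gripper open.
Joint ranges: [-2.82, 2.82], [-0.49, 2.23], [-1.37, 1.46], [0, 2.46], [-1.36, 4.5], [0.23, 2], [-2.94, 2.94]. Speed limits (rad/s): [2.57, 2.57, 3.14, 3.14, 3.14, 3.14, 3.14].

## Interface

Orientations are given as a unit quaternion [x, y, z, w].
In Python, from workcell import bot, get_image gives the robot as it stands.
- The arm moves only by the tool play_rows, never from a script. Its argument "rows" is a list of rows, each a list of 7 numbers: the shift along the tool's x, y, z in cm, then the turn, a rotation vector about the tool's x, y, z in rad, then the finger opening in cm, from 0 to 8.54. In form: [[tx, ty, tz, rx, ry, rz, grip], ...]. A call has 1 to 10 rows; each row is the pose to reach, as a shift and turn from the pose measured when the call began, along the tool's axes at that moment; what a row does not reach only later rows make up. A row lasts 1/12 s, in which the tool goes at most 41.7 mm and 7.16 degrees, less where a joint would pass 70% of its speed; a pose out of reach is approached as far as the arm can. A call with a gripper value outside its range is refused whole. The fingers move at their own pace and stop on an object; "newtons" is the grip in N (left out, the last holds). Time passes only in rows, so rows that repeat a pose let the fingers close. It gives the time, the measured TCP pose, the force and the opening at its end, in the units of the state.
- bot.read_state(): the state, without advancing time (a new reading comes with each control period).
- get_image(name): name is "scene" or "side" or "wrist"; returns a dict with "image" (400x640x3 uint8, red, green, blue), "camera_matrix" (3x3 intrinsics, pixels), "extrinsics" (4x4, takes a point from world to camera coordinates). Camera axes: x right, y down, z forward; pixel columns grow to the right and rows downward; lengths in m; the calibration is good to about 2 mm. A picture is of the moment at which its call begins. There is no depth.
- bot.finish_job(): hands the job in, once; it reports no verdict.
The state is a dict: "time_s": time; "joint_pos": joint angles; "qd": joint speeds; "joint_torque": joint torques, N m; "ee_pos": TCP position; "orientation": TCP orientation; "contact_force": force on the tool from outside, world axes, zero at the start; "ft_torque": the same for the moment, N m; "width": opening from 0.0 (shut) to 1.0 (fully open).
Only numpy, scipy, OpenCV 4.12 (cv2) and the standard library are available. Lean on these libraries where they do the work, as an engineer would, in place of code of your own. Each camera call takes 0.05 s, during which the arm holds its last target. There are 200 camera calls.

## Working session

There is one attempt and no reset: what is moved stays moved. The work goes in short steps, Python scripts to look and compute and a tool call to move; the robot and the scene stay as the last step left them, time stands still between calls to the robot, and variables do not carry over. Pictures are saved under pics/ and viewed, about 8 in all and at most 12, crops included, and the job is handed in when it is done.

Besides the shell and the picture viewer there is one more tool, called after "Request:" in YAML: its name, and indented under it one key for each argument. play_rows: Moves the arm, as the interface text tells. Its arguments: {"type":"object","properties":{"rows":{"type":"array"},"newtons":{"type":"number"}},"required":["rows"]}

```bash
ls; mkdir -p pics; python3 - <<'E'
from workcell import bot,get_image
import cv2,numpy as np
for n in ["scene","side"]:
    d=get_image(n); cv2.imwrite(f"pics/{n}0.png",d["image"][:,:,::-1]); print(n,d["camera_matrix"].round(1).tolist(),d["extrinsics"].round(3).tolist())
s=bot.read_state(); print({k:np.round(v,3).tolist() for k,v in s.items()}, bot.tcp_to_grasp)
E
```

```text
pics
scene [[385.1, 0.0, 319.9], [0.0, 385.1, 188.7], [0.0, 0.0, 1.0]] [[0.891, -0.453, 0.014, -0.613], [-0.266, -0.547, -0.794, 0.162], [0.367, 0.704, -0.608, 0.853], [0.0, 0.0, 0.0, 1.0]]
side [[379.2, 0.0, 318.0], [0.0, 379.2, 198.1], [0.0, 0.0, 1.0]] [[-0.999, -0.05, -0.01, 0.615], [-0.017, 0.51, -0.86, 0.175], [0.048, -0.859, -0.51, 0.848], [0.0, 0.0, 0.0, 1.0]]
{'time_s': 0.1, 'joint_pos': [-1.291, 0.399, 0.045, 1.538, -0.019, 1.207, -0.051], 'qd': [0.0, -0.003, -0.0, -0.005, 0.0, -0.0, 0.001], 'joint_torque': [0.004, -47.626, 1.37, -25.495, 0.012, 0.005, -0.0], 'ee_pos': [0.24, 0.603, 0.23], 'orientation': [0.188, 0.982, -0.001, -0.0], 'contact_force': [0.684, -0.157, 0.058], 'ft_torque': [0.017, -0.019, -0.036], 'width': 0.995} -0.0187
```

View pics/scene0.png

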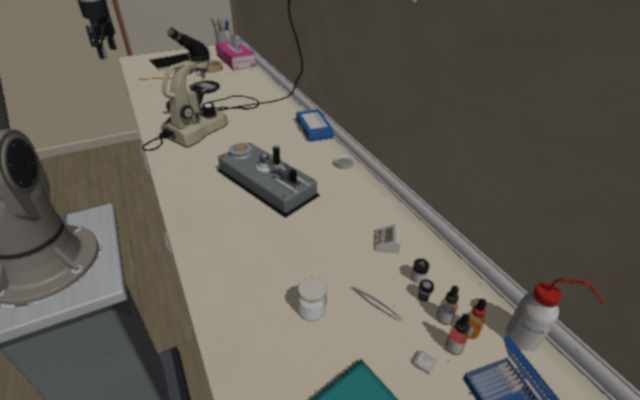

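View pics/side0.png

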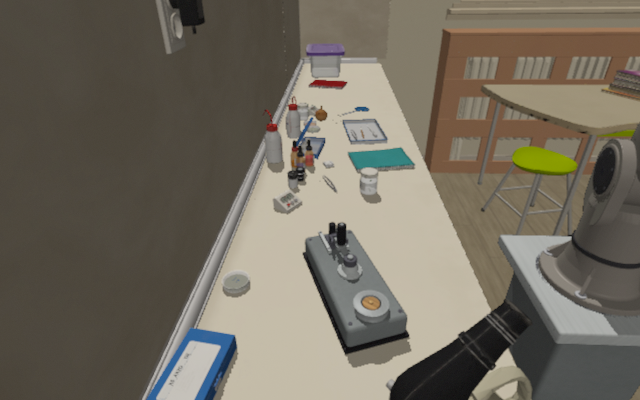

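The scene view shows the feed, with its ring at about (241,150), the knob near (276,155) and the tab near (293,175). In the side view the ring is at (371,305), and the knob and tab are near (341,232) and (332,230). I'll zoom in on both.

```bash
cat > h.py <<'E'
import numpy as np,cv2
from workcell import bot,get_image
def ray(d,p):
    K=np.array(d["camera_matrix"]);T=np.array(d["extrinsics"]);R=T[:3,:3];c=-R.T@T[:3,3]
    v=R.T@np.linalg.inv(K)@np.array([p[0],p[1],1.]);return c,v
def onz(d,p,z):
    c,v=ray(d,p);return c+v*(z-c[2])/v[2]
def proj(d,P):
    q=np.array(d["camera_matrix"])@(np.array(d["extrinsics"])@np.append(P,1))[:3];return q[:2]/q[2]
E
python3 - <<'E'
import cv2,numpy as np
a=cv2.imread("pics/scene0.png")[130:220,210:330]; b=cv2.imread("pics/side0.png")[210:350,295:415]
a=cv2.resize(a,None,fx=5,fy=5,interpolation=2);b=cv2.resize(b,None,fx=4,fy=4,interpolation=2)
cv2.imwrite("pics/c1.png",a); 
o=np.zeros((600,800,3),np.uint8); a2=cv2.resize(a,(400,300)); o[:300,:400]=a2; o[:560,400:800]=cv2.resize(b,(480,560))[:,40:440]; 
cv2.imwrite("pics/c.png",o)
E
```

```text
(no output)
```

View pics/c1.png

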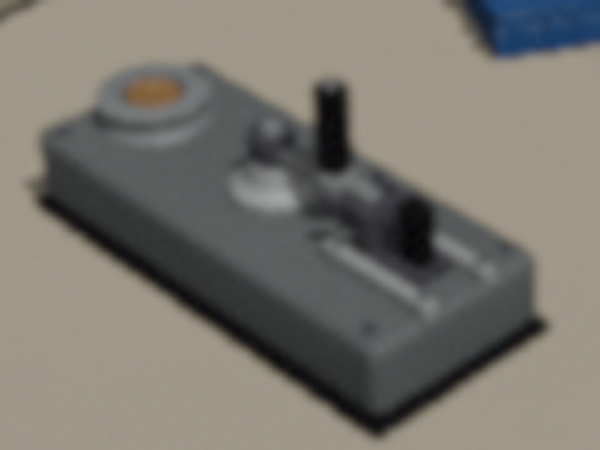

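```bash
python3 - <<'E'
from h import *
S=get_image("scene");D=get_image("side")
print("ring scene",onz(S,(240,150),.07),"side",onz(D,(371,305),.07))
print("knob top",onz(S,(276,147.5),.141),onz(D,(341,224),.141))
print("tab top",onz(S,(293,170),.101),onz(D,(332,225),.101))
for d,box in((S,(210,130,330,220)),(D,(295,210,415,350))):
    x0,y0,x1,y1=box; m=(d["image"][y0:y1,x0:x1].max(2)<45).astype(np.uint8)
    n,l,st,c=cv2.connectedComponentsWithStats(m)
    for i in range(1,n):
        if st[i,4]>12: print(st[i,:4]+[x0,y0,0,0],st[i,4],c[i]+[x0,y0])
E
```

```text
ring scene [0.50650639 0.15178268 0.07      ] side [0.50997381 0.17240374 0.07      ]
knob top [0.56451319 0.00991488 0.141     ] [0.56562414 0.01852931 0.141     ]
tab top [ 0.58514979 -0.04764437  0.101     ] [ 0.5849577  -0.03483669  0.101     ]
[273 148   7  16] 83 [275.92771084 156.28915663]
[219 169  99  47] 359 [265.1086351  195.63231198]
[287 170  10  14] 101 [291.77227723 176.36633663]
[329 223   7  11] 51 [331.92156863 228.11764706]
[337 224   9  22] 166 [341.07831325 235.02409639]
[304 254 105  96] 669 [349.71898356 321.00298954]
```

The zoomed crop (5x, offset 210,130) gives these pixel positions:

| Part | Crop | Scene image |
|---|---|---|
| Ring | (150,95) | (240,149) |
| Knob top | (331,88) | (276,147.6) |
| Tab top | (412,207) | (292.4,171.4) |

Next I'll refine the frame from two views and check whether the microscope blocks the path.

```bash
cat >> h.py <<'E'
def tri(r):
    A=np.zeros((3,3));b=np.zeros(3)
    for c,v in r:
        v=v/np.linalg.norm(v);M=np.eye(3)-np.outer(v,v);A+=M;b+=M@c
    return np.linalg.solve(A,b)
E
python3 - <<'E'
from h import *
S=get_image("scene");D=get_image("side")
for n,a,b in(("ring",(240,149),(371,303)),("knob",(275.9,156.3),(341,235)),("tab",(291.8,176.4),(331.9,228.1))): print(n,tri([ray(S,a),ray(D,b)]).round(4))
for p in((205,133),(175,138),(222,120),(165,128)): print("micro base",onz(S,p,0).round(3))
for z in(.1,.2,.3): print("micro eyepiece",z,onz(S,(180,38),z).round(3))
print(proj(S,[.24,.604,.231]),proj(D,[.24,.604,.231]), proj(D,[.24,.604,.4]))
E
```

```text
ring [0.5094 0.1635 0.066 ]
knob [0.5649 0.0159 0.1109]
tab [ 0.5833 -0.0476  0.0826]
micro base [0.46  0.422 0.   ]
micro base [0.362 0.431 0.   ]
micro base [0.538 0.49  0.   ]
micro base [0.344 0.516 0.   ]
micro eyepiece 0.1 [0.547 1.2   0.1  ]
micro eyepiece 0.2 [0.498 0.842 0.2  ]
micro eyepiece 0.3 [0.449 0.485 0.3  ]
[109.63122906  58.21322736] [899.37829575 674.31456969] [1260.13638457  572.05668195]
```

The microscope stands at about x 0.34–0.54, y 0.42–0.52 and is about 0.3 m tall. I'll go up and back first, then swing round it.

Request:
play_rows:
  rows:
    - [-1, -19, -19, 0, 0, 0, 8]
    - [-1, -19, -19, 0, 0, 0, 8]
    - [-1, -19, -19, 0, 0, 0, 8]
    - [-1, -19, -19, 0, 0, 0, 8]
    - [-1, -19, -19, 0, 0, 0, 8]
    - [-1, -19, -19, 0, 0, 0, 8]
    - [-1, -19, -19, 0, 0, 0, 8]
    - [-1, -19, -19, 0, 0, 0, 8]

```text
time_s: 0.97
ee_pos: [0.1794, 0.4227, 0.4261]
orientation: [0.188, 0.982, 0.004, 0.0]
contact_force: [0.7, 0.3, -0.3]
width: 0.938
```

Request:
play_rows:
  rows:
    - [-31, -14, 0, 0, 0, 0.84, 6]
    - [-31, -14, 0, 0, 0, 0.84, 6]
    - [-31, -14, 0, 0, 0, 0.84, 6]
    - [-31, -14, 0, 0, 0, 0.84, 6]
    - [-31, -14, 0, 0, 0, 0.84, 6]
    - [-31, -14, 0, 0, 0, 0.84, 6]
    - [-31, -14, 0, 0, 0, 0.84, 6]
    - [-31, -14, 0, 0, 0, 0.84, 6]
    - [-31, -14, 0, 0, 0, 0.84, 6]
    - [-31, -14, 0, 0, 0, 0.84, 6]

```text
time_s: 1.8
ee_pos: [0.4175, 0.1749, 0.4238]
orientation: [0.576, 0.818, 0.003, -0.001]
contact_force: [-0.0, 0.3, -0.7]
width: 0.705
```

```bash
cat >> h.py <<'E'
from scipy.spatial.transform import Rotation as Ro
def go(P,yaw=None):
    "shift (cm) and turn from the present pose to TCP P, tool y at world angle yaw (deg)"
    s=bot.read_state();R=Ro.from_quat(s["orientation"]);p=np.array(s["ee_pos"])
    sh=R.inv().apply(np.array(P)-p)*100;Y=R.as_matrix()[:,1];a=np.degrees(np.arctan2(Y[1],Y[0]))
    rv=np.zeros(3)
    if yaw is not None:
        y=np.radians(yaw);T=np.array([[np.sin(y),np.cos(y),0],[-np.cos(y),np.sin(y),0],[0,0,-1.]]).T
        rv=(R.inv()*Ro.from_matrix(T)).as_rotvec()
    print("at",p.round(4),"yaw",a.round(2),"shift",sh.round(2),"turn",rv.round(3),"F",np.round(s["contact_force"],1),"w",round(s["width"],3))
E
python3 - <<'E'
from h import *
go([.56,0.0,.26],20)
E
```

```text
Traceback (most recent call last):
  File "h.py", line 23, in go
    rv=(R.inv()*Ro.from_matrix(T)).as_rotvec()
                ~~~~~~~~~~~~~~^^^
  File "scipy/spatial/transform/_rotation.pyx", line 1143, in scipy.spatial.transform._rotation.Rotation.from_matrix
ValueError: Non-positive determinant (left-handed or null coordinate frame) in rotation matrix 0: [[ 0.34202014 -0.93969262  0.        ]
 [ 0.93969262  0.34202014  0.        ]
 [ 0.          0.         -1.        ]].
```

```bash
sed -i 's/T=np.array(.*$/T=np.array([[-np.sin(y),np.cos(y),0],[np.cos(y),np.sin(y),0],[0,0,-1.]]).T/' h.py
python3 - <<'E'
from h import *
go([.56,0.0,.26],20)
E
```

```text
at [0.4175 0.1749 0.4238] yaw 19.71 shift [-21.36   7.45  16.29] turn [ 0.004 -0.005 -0.005] F [-0.   0.3 -0.7] w 0.705
```

Request:
play_rows:
  rows:
    - [-21, 7.5, 16, 0, 0, 0, 5]
    - [-21, 7.5, 16, 0, 0, 0, 5]
    - [-21, 7.5, 16, 0, 0, 0, 5]
    - [-21, 7.5, 16, 0, 0, 0, 5]
    - [-21, 7.5, 16, 0, 0, 0, 5]
    - [-21, 7.5, 16, 0, 0, 0, 5]
    - [-21, 7.5, 16, 0, 0, 0, 5]
    - [-21, 7.5, 16, 0, 0, 0, 5]
    - [-21, 7.5, 16, 0, 0, 0, 5]

```text
time_s: 2.55
ee_pos: [0.5585, 0.0047, 0.2608]
orientation: [0.576, 0.818, 0.002, -0.003]
contact_force: [0.7, 0.7, 0.2]
width: 0.586
```

```bash
python3 - <<'E'
from h import *
go([.585,-.045,.18],20)
d=get_image("wrist"); cv2.imwrite("pics/w1.png",d["image"][:,:,::-1])
for n,P in(("tab",(.584,-.045,.101)),("knob",(.565,.015,.141)),("ring",(.509,.162,.07))): print(n,proj(d,P).round(1))
E
```

```text
at [0.5585 0.0047 0.2608] yaw 19.71 shift [-5.62  0.82  8.05] turn [-0.    -0.006 -0.005] F [0.7 0.7 0.2] w 0.586
tab [322.  240.2]
knob [326.6 181.7]
ring [321.5 -19.3]
```

View pics/w1.png

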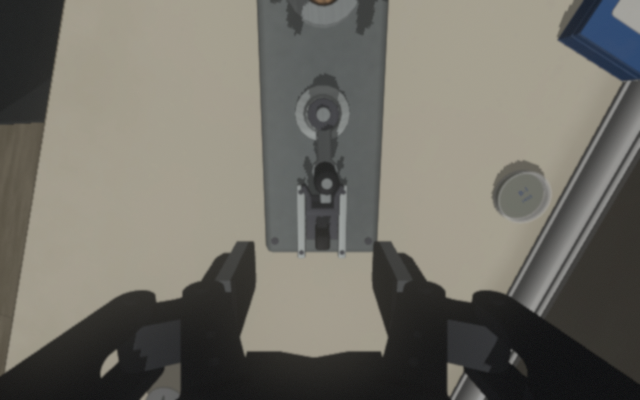

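The wrist view shows the crank hub at (323,115), the knob top near (326,180), the tab near (322,233), and the deck edges running from x=258/388 at row 0 to 267/378 at row 250. I'll extract edges and blobs numerically.

```bash
python3 - <<'E'
from h import *
d=get_image("wrist"); g=cv2.cvtColor(d["image"],cv2.COLOR_RGB2GRAY).astype(int)
L=[];R=[]
for r in range(30,236,5):
    row=np.convolve(g[r],[1,1,1],'same'); df=np.diff(row)
    l=240+np.argmin(df[240:285]); q=360+np.argmax(df[360:405]); L.append(onz(d,(l+.5,r),.055)[:2]); R.append(onz(d,(q+.5,r),.055)[:2])
L=np.array(L);R=np.array(R)
for E in(L,R):
    v=cv2.fitLine(E.astype(np.float32),cv2.DIST_HUBER,0,.001,.001).ravel(); print("edge dir",np.degrees(np.arctan2(v[1],v[0])),v[2:])
print("widths",np.linalg.norm(L-R,axis=1)[[0,20,-1]].round(4))
m=(g[150:252,300:346]<45).astype(np.uint8)
n,l,st,c=cv2.connectedComponentsWithStats(m)
for i in range(1,n):
    if st[i,4]>15: print(st[i,:4]+[300,150,0,0],st[i,4],c[i].round(1)+[300,150])
o=cv2.resize(d["image"][90:260,250:400,::-1],None,fx=3.5,fy=3.5,interpolation=2);cv2.imwrite("pics/w1c.png",o)
E
```

```text
Traceback (most recent call last):
  File "h.py", line 7, in onz
    c,v=ray(d,p);return c+v*(z-c[2])/v[2]
        ~~~^^^^^
  File "h.py", line 4, in ray
    K=np.array(d["camera_matrix"]);T=np.array([[-np.sin(y),np.cos(y),0],[np.cos(y),np.sin(y),0],[0,0,-1.]]).T
                                                        ^
NameError: name 'y' is not defined
```

```bash
sed -i '4s/.*/    K=np.array(d["camera_matrix"]);T=np.array(d["extrinsics"]);R=T[:3,:3];c=-R.T@T[:3,3]/' h.py; python3 - <<'E'
from h import *
d=get_image("wrist"); g=cv2.cvtColor(d["image"],cv2.COLOR_RGB2GRAY).astype(int)
L=[];R=[]
for r in range(30,236,5):
    row=np.convolve(g[r],[1,1,1],'same'); df=np.diff(row)
    l=240+np.argmin(df[240:285]); q=360+np.argmax(df[360:405]); L.append(onz(d,(l+.5,r),.055)[:2]); R.append(onz(d,(q+.5,r),.055)[:2])
L=np.array(L);R=np.array(R)
for E in(L,R):
    v=cv2.fitLine(E.astype(np.float32),cv2.DIST_HUBER,0,.001,.001).ravel(); print("edge dir",np.degrees(np.arctan2(v[1],v[0])),v[2:])
print("widths",np.linalg.norm(L-R,axis=1)[[0,20,-1]].round(4))
m=(g[150:252,300:346]<45).astype(np.uint8)
n,l,st,c=cv2.connectedComponentsWithStats(m)
for i in range(1,n):
    if st[i,4]>15: print(st[i,:4]+[300,150,0,0],st[i,4],c[i].round(1)+[300,150])
o=cv2.resize(d["image"][90:260,250:400,::-1],None,fx=3.5,fy=3.5,interpolation=2);cv2.imwrite("pics/w1c.png",o)
E
```

```text
edge dir -70.38067 [0.48484173 0.05734218]
edge dir -70.29756 [0.60804236 0.06172613]
widths [0.1175 0.117  0.1179]
[312 164  25  26] 306 [323.3 174. ]
[314 229  12   7] 47 [320.  231.6]
```

View pics/w1c.png

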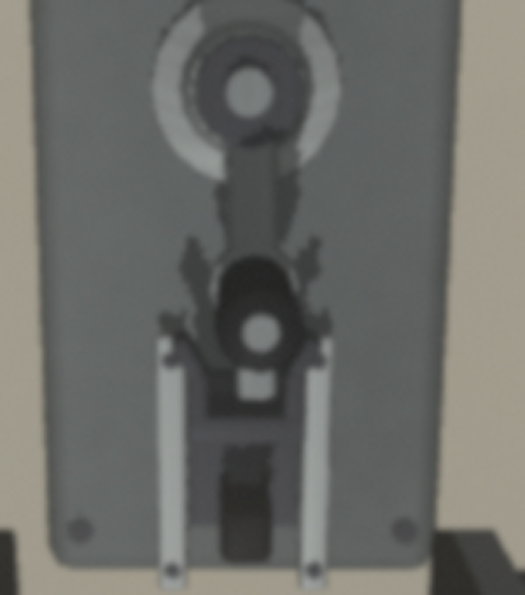

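The crop shows the knob cap at (324.3,184.9), the hub screw at (321.1,116), and the tab top face at (320.3,240).

```bash
python3 - <<'E'
from h import *
d=get_image("wrist"); a=np.radians(19.66); X=np.array([np.cos(a),np.sin(a)]);Y=np.array([-X[1],X[0]])
for n,p,z in(("knob",(324.3,184.9),.141),("hub",(321.1,116),.092),("tab",(320.3,239.5),.101)):
    P=onz(d,p,z)[:2]; print(n,P.round(4),"base-x",(P@X).round(4),"base-y",(P@Y).round(4))
c,v=ray(d,(320,200));print(c)
go([.585,-.045,.18],19.66)
E
```

```text
knob [0.5658 0.0134] base-x 0.5373 base-y -0.1777
hub [0.5472 0.0601] base-x 0.5356 base-y -0.1275
tab [ 0.5844 -0.0438] base-x 0.5356 base-y -0.2379
[0.53729975 0.06528777 0.40633084]
at [0.5593 0.006  0.2637] yaw 19.92 shift [-5.72  0.63  8.34] turn [ 0.005 -0.006  0.004] F [-0.6 -0.   0.4] w 0.589
```

Request:
play_rows:
  rows:
    - [-5.8, 0.6, 4, 0.005, -0.006, 0, 4.5]
    - [-5.8, 0.6, 10, 0.005, -0.006, 0, 4.5]
    - [-5.8, 0.6, 13, 0.005, -0.006, 0, 4.5]
    - [-5.8, 0.6, 13, 0.005, -0.006, 0, 4.5]
    - [-5.8, 0.6, 13, 0.005, -0.006, 0, 4.5]

```text
time_s: 3.17
ee_pos: [0.5814, -0.0441, 0.1288]
orientation: [0.574, 0.819, -0.002, -0.004]
contact_force: [-0.8, -0.0, -0.5]
width: 0.527
```

```bash
python3 - <<'E'
from h import *
go([.5851,-.0464,.071],19.66)
E
```

```text
at [ 0.5814 -0.0441  0.1288] yaw 19.97 shift [-0.36  0.32  5.78] turn [-0.008 -0.004  0.005] F [-0.8 -0.  -0.5] w 0.527
```

Request:
play_rows:
  rows:
    - [-0.3, 0.3, 3, -0.005, 0, 0.005, 4.5]
    - [-0.3, 0.3, 5.5, -0.005, 0, 0.005, 4.5]
    - [-0.3, 0.3, 5.6, -0.005, 0, 0.005, 4.5]
    - [-0.3, 0.3, 5.6, -0.005, 0, 0.005, 4.5]

```text
time_s: 3.5
ee_pos: [0.5851, -0.0444, 0.0739]
orientation: [0.575, 0.818, 0.0, -0.003]
contact_force: [-0.1, 0.5, 0.5]
width: 0.526
```

```bash
python3 - <<'E'
from h import *
go([.5851,-.0464,.071],19.66)
d=get_image("wrist"); cv2.imwrite("pics/w2.png",d["image"][100:,120:520,::-1])
E
```

```text
at [ 0.5851 -0.0444  0.0739] yaw 19.79 shift [-0.19 -0.07  0.29] turn [-0.003 -0.004  0.002] F [-0.1  0.5  0.5] w 0.526
```

View pics/w2.png

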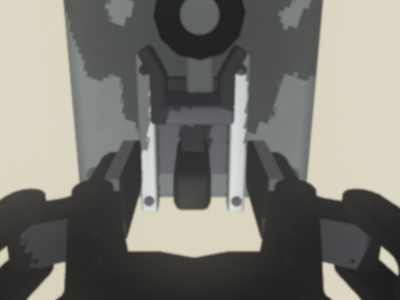

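The tab sits centred between the fingers, with its top at about (192,178) in the crop. I'll close on it.

Request:
play_rows:
  rows:
    - [-0.2, 0, 0.2, 0, 0, 0, 1]
    - [-0.2, 0, 0.2, 0, 0, 0, 1]
    - [-0.2, 0, 0.2, 0, 0, 0, 1]
    - [-0.2, 0, 0.2, 0, 0, 0, 1]
    - [-0.2, 0, 0.2, 0, 0, 0, 1]
    - [-0.2, 0, 0.2, 0, 0, 0, 1]
  newtons: 40

```text
time_s: 4.05
ee_pos: [0.586, -0.0483, 0.0752]
orientation: [0.576, 0.818, 0.0, -0.002]
contact_force: [-6.1, -0.7, 8.9]
width: 0.153
```

Request:
play_rows:
  rows:
    - [-0.4, 0, -0.1, 0, 0, 0, 1]
    - [-0.8, 0, -0.1, 0, 0, 0, 1]
    - [-1.2, 0, -0.1, 0, 0, 0, 1]
    - [-1.6, 0, -0.1, 0, 0, 0, 1]
    - [-2.0, 0, -0.1, 0, 0, 0, 1]
    - [-2.3, 0, -0.1, 0, 0, 0, 1]
    - [-2.5, 0, -0.1, 0, 0, 0, 1]
    - [-2.6, 0, -0.1, 0, 0, 0, 1]
    - [-2.6, 0, -0.1, 0, 0, 0, 1]

```text
time_s: 4.8
ee_pos: [0.5937, -0.0705, 0.0755]
orientation: [0.575, 0.818, 0.001, -0.004]
contact_force: [-1.9, 5.3, -8.8]
width: 0.158
```

```bash
python3 - <<'E'
from h import *
go([.5851,-.0464,.071],19.66)
d=get_image("wrist"); cv2.imwrite("pics/w3.png",d["image"][40:360,160:480,::-1])
E
```

```text
at [ 0.5937 -0.0705  0.0755] yaw 19.77 shift [2.55 0.   0.47] turn [-0.003 -0.008  0.002] F [-1.9  5.3 -8.8] w 0.158
```

View pics/w3.png

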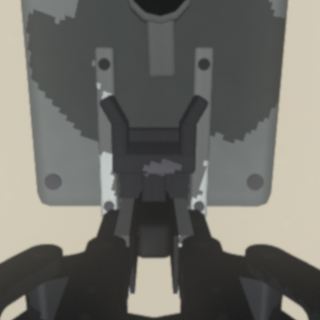

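The fork mouth (crop row ~97) is now clear of the nose tip (row ~75), and travel is 23.5 mm. I'll pull a bit more to confirm it is at the stop.

Request:
play_rows:
  rows:
    - [-0.2, 0, 0, 0, 0, 0, 1]
    - [-0.4, 0, 0, 0, 0, 0, 1]
    - [-0.4, 0, 0, 0, 0, 0, 1]

```text
time_s: 5.1
ee_pos: [0.5937, -0.0705, 0.0754]
orientation: [0.575, 0.818, 0.002, -0.008]
contact_force: [-4.0, 8.9, -4.9]
width: 0.153
```

Request:
play_rows:
  rows:
    - [0, 0, 0, 0, 0, 0, 4]
    - [0, 0, 0, 0, 0, 0, 4]
    - [0, 0, 0, 0, 0, 0, 4]
    - [0, 0, 0, 0, 0, 0, 4]
    - [0, 0, -4, 0, 0.006, 0, 5]
    - [0, 0, -8, 0, 0.006, 0, 5]
    - [2, 0, -11, 0, 0.006, 0, 5]
    - [6, 0, -11, 0, 0.006, 0, 5]
    - [8.8, 0, -11, 0, 0.006, 0, 5]
    - [8.8, 0, -11, 0, 0.006, 0, 5]

```text
time_s: 5.93
ee_pos: [0.5644, 0.0177, 0.1876]
orientation: [0.571, 0.821, 0.006, -0.011]
contact_force: [0.3, 1.3, -0.6]
width: 0.583
```

```bash
python3 - <<'E'
from h import *
go([.5639,.0129,.106],19.66)
E
```

```text
at [0.5644 0.0177 0.1876] yaw 20.31 shift [-0.64 -0.18  8.15] turn [-0.003 -0.026  0.011] F [ 0.3  1.3 -0.6] w 0.583
```

Request:
play_rows:
  rows:
    - [-0.6, -0.1, 2, -0.003, -0.02, 0.01, 5]
    - [-0.6, -0.1, 5, -0.003, -0.026, 0.01, 5]
    - [-0.6, -0.1, 8, -0.003, -0.026, 0.01, 5]
    - [-0.6, -0.1, 8, -0.003, -0.026, 0.01, 5]
    - [-0.6, -0.1, 8, -0.003, -0.026, 0.01, 5]

```text
time_s: 6.35
ee_pos: [0.5638, 0.0127, 0.1069]
orientation: [0.576, 0.818, -0.001, -0.001]
contact_force: [0.1, -0.3, 0.9]
width: 0.584
```

```bash
python3 - <<'E'
from h import *
go([.5639,.0129,.106],19.66)
d=get_image("wrist"); cv2.imwrite("pics/w4.png",d["image"][80:,160:480,::-1])
E
```

```text
at [0.5638 0.0127 0.1069] yaw 19.68 shift [0.02 0.02 0.09] turn [-0.003  0.001  0.   ] F [ 0.1 -0.3  0.9] w 0.584
```

View pics/w4.png

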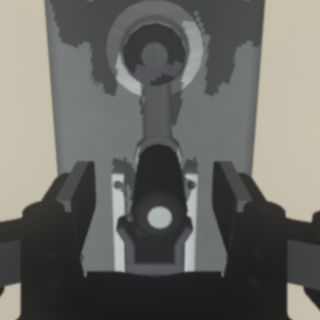

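The knob, with its cap at (160,216) in the crop, is centred between the pads. Now I'll grip it.

Request:
play_rows:
  rows:
    - [0, 0, 0, 0, 0, 0, 1.6]
    - [0, 0, 0, 0, 0, 0, 1.6]
    - [0, 0, 0, 0, 0, 0, 1.6]
    - [0, 0, 0, 0, 0, 0, 1.6]
    - [0, 0, 0, 0, 0, 0, 1.6]
    - [0, 0, 0, 0, 0, 0, 1.6]
  newtons: 30

```text
time_s: 6.9
ee_pos: [0.567, 0.012, 0.1104]
orientation: [0.576, 0.817, 0.001, 0.002]
contact_force: [-0.4, -0.7, 7.3]
width: 0.225
```

```bash
cat >> h.py <<'E'
A=np.radians(19.66);BX=np.array([np.cos(A),np.sin(A),0]);BY=np.array([-BX[1],BX[0],0])
def rows(C,q0,step,n,r=5.0):
    "shifts (cm) in tool axes to the circle about C (base-frame m), from the measured pose"
    s=bot.read_state();R=Ro.from_quat(s["orientation"]);p=np.array(s["ee_pos"])
    u=np.array([p@BX,p@BY])*100-np.array(C)*100; F=np.array(s["contact_force"])
    print("rel",u.round(2),"r",np.hypot(*u).round(2),"q",np.degrees(np.arctan2(-u[0],-u[1])).round(2),"z",p[2].round(4),"Fbase",(F@BX).round(1),(F@BY).round(1),F[2].round(1),"w",round(s["width"],3),"t",s["time_s"])
    for k in range(1,n+1):
        q=np.radians(q0+step*k); t=np.array([-r*np.sin(q),-r*np.cos(q)])-u
        print((R.inv().apply(t[0]*BX+t[1]*BY)).round(2).tolist())
E
python3 - <<'E'
from h import *
s=bot.read_state();p=np.array(s["ee_pos"]);print(p@BX,p@BY, s["contact_force"]);go(p,19.66)
rows([.5354,-.1278],0,18,10)
E
```

```text
0.5379334318312741 -0.17947221847487663 [-0.36725246 -0.67884635  7.29199932]
at [0.567  0.012  0.1104] yaw 19.65 shift [0. 0. 0.] turn [ 0.004  0.003 -0.   ] F [-0.4 -0.7  7.3] w 0.225
rel [ 0.25 -5.17] r 5.17 q -2.81 z 0.1104 Fbase -0.6 -0.5 7.3 w 0.225 t 6.9
[0.41, -1.8, -0.01]
[1.12, -3.19, -0.02]
[2.23, -4.3, -0.02]
[3.62, -5.01, -0.03]
[5.17, -5.25, -0.03]
[6.71, -5.01, -0.04]
[8.11, -4.3, -0.04]
[9.21, -3.19, -0.04]
[9.92, -1.8, -0.03]
[10.17, -0.26, -0.03]
```

```bash
python3 - <<'E'
from h import *
rows([.536,-.129],0,12,9)
E
```

```text
rel [ 0.19 -5.05] r 5.05 q -2.19 z 0.1104 Fbase -0.6 -0.5 7.3 w 0.225 t 6.9
[0.16, -1.23, -0.01]
[0.48, -2.23, -0.01]
[1.0, -3.13, -0.02]
[1.7, -3.91, -0.02]
[2.55, -4.52, -0.03]
[3.5, -4.95, -0.03]
[4.52, -5.17, -0.03]
[5.57, -5.17, -0.04]
[6.59, -4.95, -0.04]
```

Request:
play_rows:
  rows:
    - [0.2, -1.2, 0, 0, 0, 0, 1.6]
    - [0.5, -2.2, 0, 0, 0, 0, 1.6]
    - [1.0, -3.1, 0, 0, 0, 0, 1.6]
    - [1.7, -3.9, 0, 0, 0, 0, 1.6]
    - [2.6, -4.5, 0, 0, 0, 0, 1.6]
    - [3.5, -4.9, 0, 0, 0, 0, 1.6]
    - [4.5, -5.2, 0, 0, 0, 0, 1.6]
    - [5.6, -5.2, 0, 0, 0, 0, 1.6]
    - [6.6, -4.9, 0, 0, 0, 0, 1.6]

```text
time_s: 7.65
ee_pos: [0.4977, 0.0592, 0.1105]
orientation: [0.576, 0.818, 0.001, 0.002]
contact_force: [-0.4, -0.8, 4.2]
width: 0.22
```

```bash
python3 - <<'E'
from h import *
rows([.536,-.129],108,18,10)
E
```

```text
rel [-4.74  1.73] r 5.04 q 110.1 z 0.1105 Fbase -0.6 -0.6 4.2 w 0.22 t 7.65
[1.2, 0.69, 0.0]
[2.31, 1.8, 0.0]
[3.02, 3.19, 0.01]
[3.26, 4.74, 0.01]
[3.02, 6.28, 0.02]
[2.31, 7.68, 0.03]
[1.2, 8.78, 0.03]
[-0.19, 9.49, 0.04]
[-1.74, 9.74, 0.04]
[-3.28, 9.49, 0.04]
```

Request:
play_rows:
  rows:
    - [1.2, 0.7, 0, 0, 0, 0, 1.6]
    - [2.3, 1.8, 0, 0, 0, 0, 1.6]
    - [3.0, 3.2, 0, 0, 0, 0, 1.6]
    - [3.3, 4.7, 0, 0, 0, 0, 1.6]
    - [3.0, 6.3, 0, 0, 0, 0, 1.6]
    - [2.3, 7.7, 0, 0, 0, 0, 1.6]
    - [1.2, 8.8, 0, 0, 0, 0, 1.6]
    - [-0.2, 9.5, 0, 0, 0, 0, 1.6]
    - [-1.7, 9.7, 0, 0, 0, 0, 1.6]
    - [-3.3, 9.5, 0, 0, 0, 0, 1.6]

```text
time_s: 8.48
ee_pos: [0.5977, 0.0631, 0.1104]
orientation: [0.575, 0.818, 0.001, -0.001]
contact_force: [-5.2, 1.6, 6.9]
width: 0.224
```

```bash
python3 - <<'E'
from h import *
rows([.536,-.129],288,18,10)
E
```

```text
rel [ 4.81 -1.27] r 4.97 q -75.25 z 0.1104 Fbase -4.3 3.3 6.9 w 0.224 t 8.4833
[-1.67, -0.77, -0.0]
[-2.77, -1.88, -0.01]
[-3.48, -3.28, -0.01]
[-3.72, -4.82, -0.01]
[-3.47, -6.37, -0.01]
[-2.75, -7.76, -0.01]
[-1.64, -8.86, -0.01]
[-0.25, -9.56, -0.01]
[1.3, -9.8, -0.0]
[2.84, -9.55, 0.0]
```

Request:
play_rows:
  rows:
    - [-1.6, -0.8, 0, 0, 0, 0, 1.6]
    - [-2.8, -1.9, 0, 0, 0, 0, 1.6]
    - [-3.5, -3.3, 0, 0, 0, 0, 1.6]
    - [-3.7, -4.8, 0, 0, 0, 0, 1.6]
    - [-3.5, -6.4, 0, 0, 0, 0, 1.6]
    - [-2.8, -7.8, 0, 0, 0, 0, 1.6]
    - [-1.6, -8.9, 0, 0, 0, 0, 1.6]
    - [-0.2, -9.6, 0, 0, 0, 0, 1.6]
    - [1.3, -9.8, 0, 0, 0, 0, 1.6]
    - [2.8, -9.6, 0, 0, 0, 0, 1.6]

```text
time_s: 9.32
ee_pos: [0.4976, 0.057, 0.1106]
orientation: [0.575, 0.818, 0.001, -0.0]
contact_force: [5.9, -0.9, -2.4]
width: 0.223
```

```bash
python3 - <<'E'
from h import *
rows([.536,-.129],108,18,10)
E
```

```text
rel [-4.83  1.53] r 5.06 q 107.56 z 0.1106 Fbase 5.3 -2.9 -2.4 w 0.223 t 9.3167
[1.41, 0.78, 0.0]
[2.51, 1.89, 0.01]
[3.22, 3.29, 0.01]
[3.46, 4.84, 0.02]
[3.21, 6.38, 0.02]
[2.5, 7.77, 0.02]
[1.39, 8.87, 0.02]
[-0.01, 9.58, 0.02]
[-1.55, 9.82, 0.02]
[-3.1, 9.57, 0.01]
```

Request:
play_rows:
  rows:
    - [1.4, 0.8, 0, 0, 0, 0, 1.6]
    - [2.5, 1.9, 0, 0, 0, 0, 1.6]
    - [3.2, 3.3, 0, 0, 0, 0, 1.6]
    - [3.4, 4.8, 0, 0, 0, 0, 1.6]
    - [3.2, 6.4, 0, 0, 0, 0, 1.6]
    - [2.5, 7.8, 0, 0, 0, 0, 1.6]
    - [1.4, 8.8, 0, 0, 0, 0, 1.6]
    - [0, 9.5, 0, 0, 0, 0, 1.6]
    - [-1.5, 9.7, 0, 0, 0, 0, 1.6]
    - [-3.1, 9.5, 0, 0, 0, 0, 1.6]

```text
time_s: 10.15
ee_pos: [0.5977, 0.0624, 0.1104]
orientation: [0.574, 0.819, 0.002, -0.002]
contact_force: [-3.3, 2.1, 4.5]
width: 0.224
```

```bash
python3 - <<'E'
from h import *
rows([.536,-.129],288,18,10)
E
```

```text
rel [ 4.78 -1.34] r 4.97 q -74.39 z 0.1104 Fbase -2.4 3.1 4.5 w 0.224 t 10.15
[-1.6, -0.75, -0.01]
[-2.7, -1.86, -0.01]
[-3.4, -3.26, -0.02]
[-3.64, -4.8, -0.02]
[-3.39, -6.35, -0.02]
[-2.67, -7.74, -0.02]
[-1.56, -8.84, -0.01]
[-0.16, -9.54, -0.0]
[1.38, -9.78, 0.0]
[2.93, -9.52, 0.01]
```

At turn 1 plus 285.6°. Next I go to turn 2 plus 108°.

Request:
play_rows:
  rows:
    - [-1.6, -0.8, 0, 0, 0, 0, 1.6]
    - [-2.7, -1.9, 0, 0, 0, 0, 1.6]
    - [-3.4, -3.3, 0, 0, 0, 0, 1.6]
    - [-3.6, -4.8, 0, 0, 0, 0, 1.6]
    - [-3.4, -6.4, 0, 0, 0, 0, 1.6]
    - [-2.7, -7.7, 0, 0, 0, 0, 1.6]
    - [-1.6, -8.8, 0, 0, 0, 0, 1.6]
    - [-0.2, -9.5, 0, 0, 0, 0, 1.6]
    - [1.4, -9.8, 0, 0, 0, 0, 1.6]
    - [2.9, -9.5, 0, 0, 0, 0, 1.6]

```text
time_s: 10.98
ee_pos: [0.4976, 0.0571, 0.1105]
orientation: [0.574, 0.819, 0.001, -0.002]
contact_force: [1.5, -1.3, -1.0]
width: 0.223
```

```bash
python3 - <<'E'
from h import *
rows([.536,-.129],108,18,10)
E
```

```text
rel [-4.81  1.54] r 5.05 q 107.71 z 0.1105 Fbase 1.0 -1.7 -1.0 w 0.223 t 10.9833
[1.4, 0.78, 0.01]
[2.5, 1.89, 0.01]
[3.2, 3.28, 0.02]
[3.44, 4.83, 0.02]
[3.19, 6.37, 0.02]
[2.48, 7.76, 0.01]
[1.37, 8.87, 0.01]
[-0.03, 9.57, 0.0]
[-1.58, 9.81, -0.01]
[-3.12, 9.56, -0.01]
```

Now two turns plus 107.7°. This call takes it to turn 2 plus 288°.

Request:
play_rows:
  rows:
    - [1.4, 0.8, 0, 0, 0, 0, 1.6]
    - [2.5, 1.9, 0, 0, 0, 0, 1.6]
    - [3.2, 3.3, 0, 0, 0, 0, 1.6]
    - [3.4, 4.8, 0, 0, 0, 0, 1.6]
    - [3.2, 6.4, 0, 0, 0, 0, 1.6]
    - [2.5, 7.8, 0, 0, 0, 0, 1.6]
    - [1.4, 8.8, 0, 0, 0, 0, 1.6]
    - [0, 9.5, 0, 0, 0, 0, 1.6]
    - [-1.5, 9.7, 0, 0, 0, 0, 1.6]
    - [-3.1, 9.5, 0, 0, 0, 0, 1.6]

```text
time_s: 11.82
ee_pos: [0.5978, 0.0623, 0.1103]
orientation: [0.574, 0.819, 0.002, -0.004]
contact_force: [-5.0, 1.9, 8.0]
width: 0.221
```

```bash
python3 - <<'E'
from h import *
rows([.536,-.129],288,9,8)
E
```

```text
rel [ 4.79 -1.35] r 4.97 q -74.3 z 0.1103 Fbase -4.1 3.4 8.0 w 0.221 t 11.8167
[-0.92, -0.34, -0.01]
[-1.59, -0.75, -0.01]
[-2.18, -1.26, -0.02]
[-2.69, -1.86, -0.02]
[-3.09, -2.54, -0.02]
[-3.39, -3.26, -0.02]
[-3.57, -4.03, -0.02]
[-3.63, -4.81, -0.02]
```

Request:
play_rows:
  rows:
    - [-0.9, -0.3, 0, 0, 0, 0, 1.6]
    - [-1.6, -0.8, 0, 0, 0, 0, 1.6]
    - [-2.2, -1.3, 0, 0, 0, 0, 1.6]
    - [-2.7, -1.9, 0, 0, 0, 0, 1.6]
    - [-3.1, -2.5, 0, 0, 0, 0, 1.6]
    - [-3.4, -3.3, 0, 0, 0, 0, 1.6]
    - [-3.6, -4.0, 0, 0, 0, 0, 1.6]
    - [-3.6, -4.8, 0, 0, 0, 0, 1.6]
    - [-3.6, -4.8, 0, 0, 0, 0, 1.6]
    - [-3.6, -4.8, 0, 0, 0, 0, 1.6]

```text
time_s: 12.65
ee_pos: [0.5636, 0.0108, 0.1104]
orientation: [0.574, 0.819, 0.001, -0.004]
contact_force: [-0.8, -0.3, 6.3]
width: 0.223
```

```bash
python3 - <<'E'
from h import *
rows([.536,-.129],0,0,1)
d=get_image("wrist"); cv2.imwrite("pics/w5.png",d["image"][40:360,160:480,::-1])
E
```

```text
rel [-0.16 -5.05] r 5.05 q 1.85 z 0.1104 Fbase -0.9 -0.1 6.3 w 0.223 t 12.65
[0.05, 0.16, -0.0]
```

View pics/w5.png

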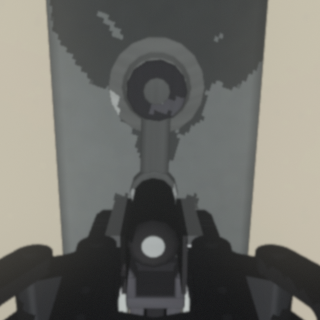

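The image shows the hub at (157,90) and the knob cap at (153,246), and the TCP gives q≈+1.9°. I'll nudge it back 1.5 mm, release and rise.

Request:
play_rows:
  rows:
    - [0, 0.15, 0, 0, 0, 0, 1.6]
    - [0, 0.15, 0, 0, 0, 0, 1.6]
    - [0, 0.15, 0, 0, 0, 0, 4.5]
    - [0, 0.15, 0, 0, 0, 0, 4.5]
    - [0, 0.15, 0, 0, 0, 0, 4.5]
    - [0, 0.15, 0, 0, 0, 0, 4.5]
    - [0, 0.15, -3, 0, 0, 0, 4.5]
    - [0, 0.15, -6, 0, 0, 0, 4.5]
    - [-3, 0.15, -10, 0, 0, 0, 4.5]
    - [-6, 0.15, -10, 0, 0, 0, 4.5]

```text
time_s: 13.53
ee_pos: [0.5891, -0.0425, 0.2148]
orientation: [0.571, 0.821, 0.004, -0.002]
contact_force: [2.3, -0.3, 0.3]
width: 0.526
```

Request:
play_rows:
  rows:
    - [-3, 0, 0, 0, 0, 0, 4.5]
    - [-3, 0, 0, 0, 0, 0, 4.5]
    - [-3, 0, 0, 0, 0, 0, 4.5]

```text
time_s: 13.78
ee_pos: [0.5994, -0.0729, 0.2147]
orientation: [0.572, 0.82, 0.004, -0.002]
contact_force: [-0.0, 0.4, -0.6]
width: 0.527
```

```bash
python3 - <<'E'
from h import *
go([.5937,-.0705,.076],19.66)
d=get_image("wrist"); cv2.imwrite("pics/w6.png",cv2.resize(d["image"][40:290,220:420,::-1],None,fx=2.4,fy=2.4,interpolation=2))
np.save("E.npy",d["extrinsics"])
E
```

```text
at [ 0.5994 -0.0729  0.2147] yaw 20.15 shift [ 0.33 -0.51 13.87] turn [ 0.004 -0.007  0.009] F [-0.   0.4 -0.6] w 0.527
```

View pics/w6.png

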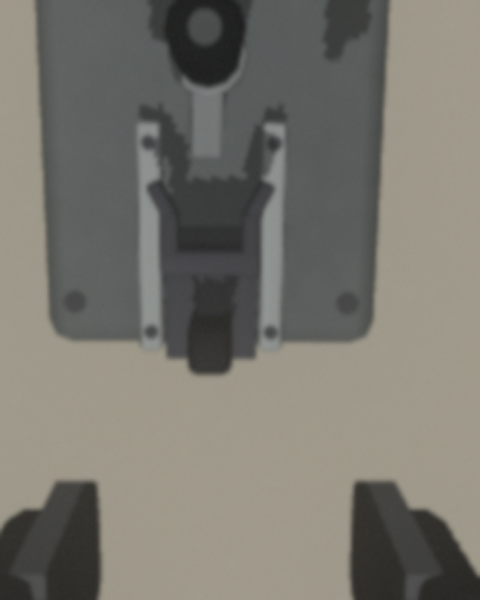

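The nose tip is at x≈207 and the fork gap centre at x≈210, at about 2.8 px/mm. The nose is about 1 mm off centre, well inside the 6° limit. Next I descend on the tab.

Request:
play_rows:
  rows:
    - [0.3, -0.5, 4, 0.004, -0.007, 0.009, 4.5]
    - [0.3, -0.5, 8, 0.004, -0.007, 0.009, 4.5]
    - [0.3, -0.5, 11, 0.004, -0.007, 0.009, 4.5]
    - [0.3, -0.5, 13, 0.004, -0.007, 0.009, 4.5]
    - [0.3, -0.5, 13.8, 0.004, -0.007, 0.009, 4.5]
    - [0.3, -0.5, 13.8, 0.004, -0.007, 0.009, 4.5]

```text
time_s: 14.33
ee_pos: [0.5911, -0.0664, 0.0734]
orientation: [0.574, 0.819, -0.001, -0.004]
contact_force: [0.5, 0.3, 0.9]
width: 0.527
```

```bash
python3 - <<'E'
from h import *
go([.5937,-.0705,.076],19.66)
E
```

```text
at [ 0.5911 -0.0664  0.0734] yaw 19.92 shift [-0.48  0.1  -0.26] turn [-0.006 -0.005  0.004] F [0.5 0.3 0.9] w 0.527
```

Request:
play_rows:
  rows:
    - [-0.4, 0.1, -0.3, 0, 0, 0, 4.5]
    - [-0.4, 0.1, -0.3, 0, 0, 0, 1]
    - [-0.4, 0.1, -0.3, 0, 0, 0, 1]
    - [-0.4, 0.1, -0.3, 0, 0, 0, 1]
    - [-0.4, 0.1, -0.3, 0, 0, 0, 1]
    - [-0.4, 0.1, -0.3, 0, 0, 0, 1]
    - [-0.4, 0.1, -0.3, 0, 0, 0, 1]
  newtons: 40

```text
time_s: 14.92
ee_pos: [0.5938, -0.0703, 0.0781]
orientation: [0.574, 0.819, -0.001, -0.003]
contact_force: [-2.6, 0.3, 5.1]
width: 0.156
```

Request:
play_rows:
  rows:
    - [0.4, 0, -0.1, 0, 0, 0, 1]
    - [0.8, 0, -0.1, 0, 0, 0, 1]
    - [1.2, 0, -0.1, 0, 0, 0, 1]
    - [1.6, 0, -0.1, 0, 0, 0, 1]
    - [2.0, 0, -0.1, 0, 0, 0, 1]
    - [2.3, 0, -0.1, 0, 0, 0, 1]
    - [2.5, 0, -0.1, 0, 0, 0, 1]
    - [2.6, 0, -0.1, 0, 0, 0, 1]
    - [2.6, 0, -0.1, 0, 0, 0, 1]

```text
time_s: 15.67
ee_pos: [0.5854, -0.0476, 0.0787]
orientation: [0.575, 0.818, -0.001, -0.001]
contact_force: [6.0, -3.6, -18.4]
width: 0.154
```

Request:
play_rows:
  rows:
    - [0.2, 0, 0, 0, 0, 0, 1]
    - [0.4, 0, 0, 0, 0, 0, 1]
    - [0.4, 0, 0, 0, 0, 0, 1]

```text
time_s: 15.92
ee_pos: [0.5854, -0.0476, 0.0787]
orientation: [0.575, 0.818, -0.003, 0.002]
contact_force: [7.5, -7.5, -18.2]
width: 0.153
```

Travel was 24.2 mm, and a further push gave no motion while the force rose, so the lock is home. Releasing and retreating.

Request:
play_rows:
  rows:
    - [-0.1, 0, 0, 0, 0, 0, 4.5]
    - [-0.1, 0, 0, 0, 0, 0, 4.5]
    - [-0.1, 0, 0, 0, 0, 0, 4.5]
    - [-0.1, 0, 0, 0, 0, 0, 4.5]
    - [-0.1, 0, 0, 0, 0, 0, 4.5]
    - [-0.1, 0, -3, 0, 0, 0, 4.5]
    - [-0.1, 0, -7, 0, 0, 0, 4.5]
    - [-2, 0, -11, 0, 0, 0, 4.5]
    - [-3, 0, -14, 0, 0, 0, 4.5]
    - [-3, 0, -14, 0, 0, 0, 4.5]

```text
time_s: 16.75
ee_pos: [0.6, -0.079, 0.2271]
orientation: [0.577, 0.817, 0.001, 0.009]
contact_force: [0.9, -0.8, 1.9]
width: 0.528
```

```bash
python3 - <<'E'
from h import *
go([.5937,-.0705,.076],19.66)
d=get_image("wrist"); s=get_image("scene")
o=np.zeros((480,800,3),np.uint8)
o[:480,:400]=cv2.resize(d["image"][40:280,220:420,::-1],(400,480),interpolation=2)
o[:250,400:]=cv2.resize(s["image"][:,:,::-1],(400,250),interpolation=3)
cv2.imwrite("pics/w7.png",o)
E
```

```text
at [ 0.6    -0.079   0.2271] yaw 19.59 shift [ 1.21 -0.48 15.09] turn [ 0.011  0.013 -0.001] F [ 0.9 -0.8  1.9] w 0.528
```

View pics/w7.png

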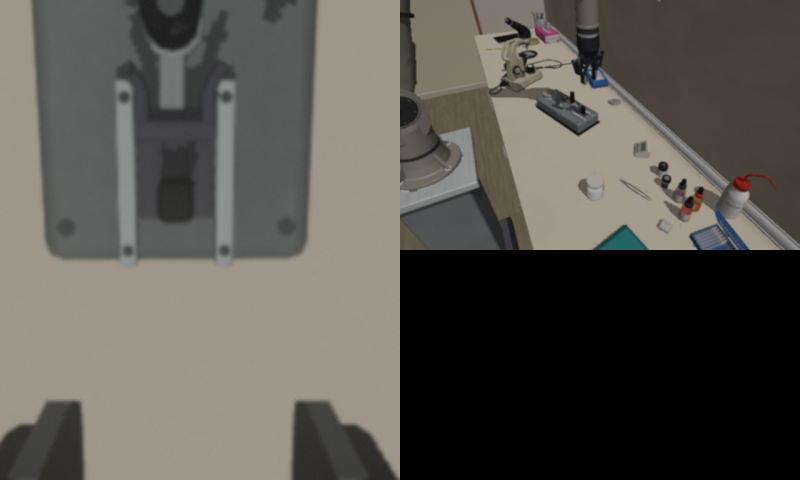

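The nose tip, at about (172,105) in the left panel, lies inside the fork. The slide is home with the tab at (176,198), and the hand is clear. The jar, dish and timer stand where they did. Handing in.

```bash
python3 -c "
from workcell import bot
print(bot.finish_job())"
```

```text
the job is handed in; nothing more can be done
None
```

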